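Tap sample tubes down in a bench tube reader, in order

TASK

Check in three samples on the bench tube reader: with the fingertips, tap the cap of the red tube lightly until the tube has sunk about a centimetre into its well, where it stays, then do the same with the blue tube, then with the white one. Only touch the tubes, do not lift any; leave the yellow-capped tube up as it is, leave the jar, the connector and the screwdriver where they lie, and finish with the hand clear.

Things in the scene. Friction and masses are not known exactly. Their poses are not given: they have to be found in the camera images.
- reader: Grey bench tube reader, fixed: casing 86 (x) x 290 (y) mm, 62 mm high, on a slightly wider black foot; a black control end (50 mm high, 50 mm long) adjoins its +y end. Origin: centre of the grey casing's underside, z up. Four 30 mm wells open upward in a row at y = -105, -35, 35, 105 mm, x = 0.
- wells (a point): Centre of the casing's top, 62 mm over the bench. Each well's floor starts up: tube underside 30 mm, cap top 125 mm over the bench. About 4 N on the cap starts the floor moving down, rising evenly to about 8 N at the hard end of its 18 mm travel; it stays where left. A tube counts as down once sunk over 5 mm; about 10 mm is meant. Over 40 N is too hard.
- red_tube: Loose sample tube with a red screw cap, standing upright in one of the reader's four wells (which well varies). 95 mm tall in all: frosted body 28 mm across, 75 mm long; cap 35 mm across, the top 20 mm, with a flat top. Origin: centre of its underside, z up along the tube, so the middle of the cap's top is 95 mm along its z. To be tapped down first.
- blue_tube: Loose sample tube with a blue screw cap, standing upright in one of the reader's four wells (which well varies). 95 mm tall in all: frosted body 28 mm across, 75 mm long; cap 35 mm across, the top 20 mm, with a flat top. Origin: centre of its underside, z up along the tube, so the middle of the cap's top is 95 mm along its z. To be tapped down second.
- white_tube: Loose sample tube with a white screw cap, standing upright in one of the reader's four wells (which well varies). 95 mm tall in all: frosted body 28 mm across, 75 mm long; cap 35 mm across, the top 20 mm, with a flat top. Origin: centre of its underside, z up along the tube, so the middle of the cap's top is 95 mm along its z. To be tapped down third.
- yellow_tube: Loose sample tube with a yellow screw cap, standing upright in one of the reader's four wells (which well varies). 95 mm tall in all: frosted body 28 mm across, 75 mm long; cap 35 mm across, the top 20 mm, with a flat top. Origin: centre of its underside, z up along the tube, so the middle of the cap's top is 95 mm along its z. To be left up.
- jar: Bystander: small closed jar with a blue lid, 44 mm across, 60 mm tall, standing loose on the bench a little beyond the reader. Origin: centre of its underside.
- connector: Bystander: loose aluminium connector block 46 x 22 x 18 mm with a brass nose at its +x end, lying on the robot's side of the reader. Origin: centre of the block's underside.
- driver: Bystander: small screwdriver about 140 mm long lying loose on the bench beyond the reader, along its own x, handle to -x.
Not all that is in view belongs to the job. What is shaped like the white_tube but pink is not meant.

How it is judged:
On the way, in this order (a step that is already met when the one before it is completed fails the run):
1. the red tube is down in its well (z of red_tube in the frame of reader below 0.025 m), for 0.2 s.
2. the blue tube is down in its well (z of blue_tube in the frame of reader below 0.025 m), for 0.2 s.
3. the white tube is down in its well (z of white_tube in the frame of reader below 0.025 m), for 0.2 s.
At the end, for the whole second after the job is handed in: The red, blue and white tubes have each sunk more than 5 mm from where they started and stay down, the yellow one has sunk less than 3 mm; all four stand upright (within 0.15 rad) and at rest in their wells; jar, connector and screwdriver are within 20 mm of where they started (z of each of red_tube, blue_tube, white_tube in the frame of reader below 0.025 m and z of yellow_tube in the frame of reader above 0.027 m and angle between each of red_tube, blue_tube, white_tube, yellow_tube's own z axis and vertical below 0.15 rad and linear speed of each of red_tube, blue_tube, white_tube, yellow_tube below 0.02 m/s and distance of each of jar, connector, driver from where it was at the start of the episode below 0.02 m); the robot touches nothing.
It fails at once if a tube is pushed harder than a light tap (over 40 N) (contact force between the fingers and red_tube above 40 N or contact force between the fingers and blue_tube above 40 N or contact force between the fingers and white_tube above 40 N or contact force between the fingers and yellow_tube above 40 N).
It fails at once if a tube is lifted (8 mm or more) (z of any of red_tube, blue_tube, white_tube, yellow_tube in the frame of reader above 0.038 m).
It fails at once if the yellow tube is pushed down (3 mm or more) (z of yellow_tube in the frame of reader below 0.027 m).
It fails at once if jar, connector or screwdriver is disturbed (moved over 20 mm) (distance of any of jar, connector, driver from where it was at the start of the episode above 0.02 m).
It also fails if it takes over 40 s, if anything falls off the work surface, if the arm or the gripper's body presses on something with over 40 N, if the wrist force passes 120 N, or if a joint passes its speed limit or range.

ROBOT

A 7-joint arm with a two-finger parallel gripper is mounted at the origin on the work surface. World frame = base frame: x ahead of the robot, y to its left, z up, the work surface at z = 0. Lengths are in m, angles in rad, forces in N, time in s.
With the tool pointing down it reaches from about 0.4 to 0.85 m from the base axis. Payload 4.5 kg.
Tool frame: the origin (TCP) lies midway between the tips of the shut fingers; the grasp point (between the pads) lies behind it (r.grip_point_offset is the z of the grasp point in the tool frame, in m); z points along the fingers, y is the line along which they close (so a half turn about z gives the same grasp; the last joint's range is limited). The gripper opens to 88 mm and grips with 3 to 60 N. Pads are 18 mm wide; open, the fingers measure 123 mm over their backs; the gripper's body (75 mm by 187 mm) begins 45 mm behind the grasp point.
Start: joints at [-1.279, 0.689, -0.195, 1.565, 0.157, 0.902, -0.215], TCP at [0.159, 0.604, 0.239] pointing down, gripper open.
Joint ranges: [-3.01, 3.01], [-0.46, 2.08], [-1.47, 1.51], [0.13, 2.56], [-1, 4.14], [0.04, 2.09], [-2.66, 2.66]. Speed limits (rad/s): [2.57, 2.57, 3.14, 3.14, 3.14, 3.14, 3.14].

INTERFACE

Orientations are given as a unit quaternion [x, y, z, w].
In Python, from plant import r, optics, workorder gives the robot as it stands.
- The arm moves only by the shell command python3 -m creep 'ROWS' [FORCE]. ROWS is JSON, a list of rows, each an object of numbers: "grip": the gripper command: -1 is shut, 1 is fully open, values between are in proportion; "tx", "ty", "tz": the shift along the tool's x, y, z in cm; "spin": the turn about the tool's z in degrees. In form: [{"grip": .., "tx": .., "ty": .., "tz": .., "spin": ..}, ...]. A call has 1 to 8 rows; each row shifts and turns the commanded pose from where the row before left it, along the tool's axes as they then stand; what a row does not reach is not made up. A row lasts 1/12 s, in which the tool goes at most 41.7 mm and 7.16 degrees, less where a joint would pass 70% of its speed; a pose out of reach is approached as far as the arm can. A call with a gripper value outside its range is refused whole. The fingers move at their own pace and stop on an object; FORCE is the grip in N (left out, the last holds). Time passes only in rows, so rows that do not move let the fingers close. It gives the time, the measured TCP pose, the force, the opening and the grip force at its end, in the units of the state.
- r.get_state(): the state, without advancing time (a new reading comes with each control period).
- optics.snapshot(name): name is "side" or "top" or "wrist"; returns (picture, depth): 420x560x3 uint8, red, green, blue; 420x560 float32, m along the optical axis (not along the pixel's ray), 0 where there is no reading.
- optics.get_calibration(name): a dict with "fx", "fy", "cx", "cy" (pixels), "extrinsics" (4x4, takes a point from world to camera coordinates). Camera axes: x right, y down, z forward; pixel columns grow to the right and rows downward; lengths in m; the calibration is good to about 2 mm. A picture is of the moment at which its call begins: read the wrist's pose just before it. get_calibration takes no time and is no camera call; for the wrist camera it gives the pose at the moment of the call.
- workorder.finish_job(): hands the job in; it is judged then, once.
The state is a dict: "clock": time; "q": joint angles; "qd": joint speeds; "joint_torque": joint torques, N m; "tool_pos": TCP position; "eef_rot": TCP orientation; "contact_force": force on the tool from outside, world axes, zero at the start; "moment": the same for the moment, N m; "opening": opening from 0.0 (shut) to 1.0 (fully open); "finger_force": force on a finger pad.
Only numpy, scipy, OpenCV 4.12 (cv2) and the standard library are available. Lean on these libraries where they do the work, as an engineer would, in place of code of your own. Each camera call takes 0.05 s, during which the arm holds its last target. There are 200 camera calls.

## Working session

There is one attempt and no reset: what is moved stays moved. The work goes in short steps, Python scripts to look and compute and a shell command to move; the robot and the scene stay as the last step left them, time stands still between calls to the robot, and variables do not carry over. Pictures are saved under pics/ and viewed, at most 10 in all, crops included, and the job is handed in when it is done.

```bash
mkdir -p pics
python3 - <<'E'
from plant import r, optics
import cv2,numpy as np
s=r.get_state();print(s['clock'],s['tool_pos'],s['eef_rot'],s['opening'],r.grip_point_offset)
for n in("top","side"):
    p,d=optics.snapshot(n);cv2.imwrite(f"pics/{n}0.png",p[:,:,::-1]);np.save(f"pics/{n}0.npy",d);np.save(f"pics/{n}0c.npy",p)
E
```

```text
0.0 [0.1592299  0.60372153 0.23791452] [ 1.28492531e-01  9.91710051e-01 -9.17672284e-04 -5.44698118e-05] 0.9985733784337877 -0.0187
```

View pics/top0.png

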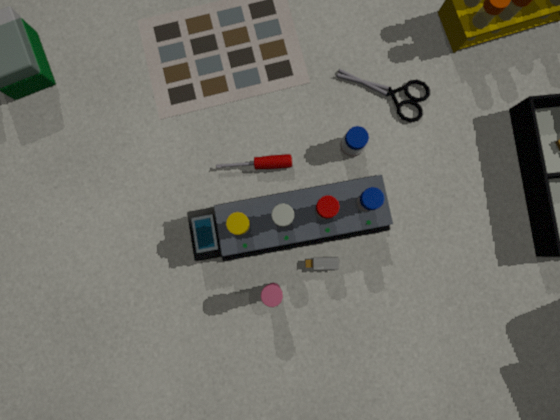

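View pics/side0.png

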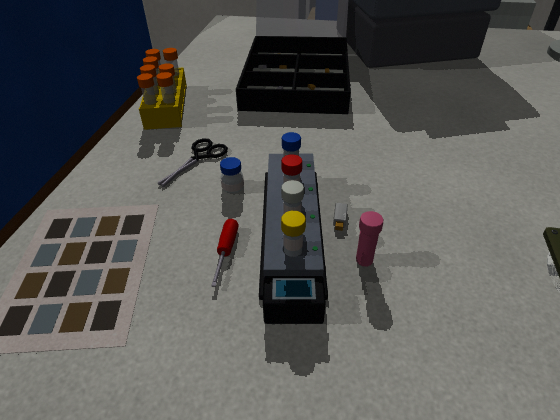

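The top view shows the caps in the reader: yellow (237,223), white (283,215), red (328,207) and blue (372,199). Lookalikes are the jar's blue lid (356,138), which is outside the reader, the pink tube (272,295), the red driver handle (272,162) and the orange-capped rack. I'll measure the four caps in the reader and check them in one crop.

Run:
```python
from plant import r, optics
import cv2,numpy as np
from scipy.spatial.transform import Rotation as R
c=optics.get_calibration("top");d=np.load("pics/top0.npy");p=np.load("pics/top0c.npy")
vv,uu=np.mgrid[:420,:560]
P=np.stack([(uu-c['cx'])/c['fx']*d,(vv-c['cy'])/c['fy']*d,d,np.ones_like(d)],-1)@np.linalg.inv(c['extrinsics']).T
s=r.get_state();M=R.from_quat(s['eef_rot']).as_matrix();print(M.round(3))
L=[]
for n,u,v in[("yellow",237,223),("white",283,215),("red",328,207),("blue",372,199),("jar",356,138),("pink",272,295),("conn",320,263),("drv",272,162)]:
    w=P[v-14:v+15,u-14:u+15].reshape(-1,4);z=np.median(P[v-2:v+3,u-2:u+3,2]);k=w[abs(w[:,2]-z)<.008]
    q=(k[:,:3].max(0)+k[:,:3].min(0))/2;m=np.median(k[:,:3],0);L.append(m)
    print(n,m.round(4),q.round(4),len(k),"tool rel",(M.T@(m-s['tool_pos'])*100).round(2))
L=np.array(L);print(np.diff(L[:4],axis=0).round(4),np.linalg.norm(np.diff(L[:4],axis=0),axis=1))
cv2.imwrite("pics/crop.png",cv2.resize(p[120:310,190:410,::-1],None,fx=3,fy=3))
```

```text
[[-0.967  0.255 -0.   ]
 [ 0.255  0.967 -0.002]
 [-0.    -0.002 -1.   ]]
yellow [0.5134 0.072  0.1247] [0.5136 0.0729 0.1222] 410 tool rel [-47.8  -42.38  11.4 ]
white [0.5255 0.0033 0.1248] [0.5258 0.0033 0.124 ] 406 tool rel [-50.72 -48.71  11.41]
red [ 0.5378 -0.0648  0.1247] [ 0.5383 -0.0649  0.1223] 409 tool rel [-53.64 -54.98  11.42]
blue [ 0.5511 -0.133   0.1246] [ 0.5516 -0.1336  0.1224] 416 tool rel [-56.67 -61.24  11.45]
jar [ 0.6664 -0.1252  0.0597] [ 0.667  -0.1255  0.0576] 418 tool rel [-67.62 -57.54  17.93]
pink [0.4025 0.0204 0.0948] [0.4023 0.0212 0.0926] 398 tool rel [-38.39 -50.19  14.41]
conn [ 0.4501 -0.0643  0.0172] [ 0.45   -0.0626  0.0152] 318 tool rel [-45.15 -57.16  22.17]
drv [0.632  0.0225 0.0236] [0.6336 0.0228 0.0222] 369 tool rel [-60.53 -44.13  21.52]
[[ 0.0121 -0.0687  0.    ]
 [ 0.0123 -0.0681 -0.0001]
 [ 0.0133 -0.0682 -0.0001]] [0.06975989 0.0691997  0.06951615]
```

View pics/crop.png

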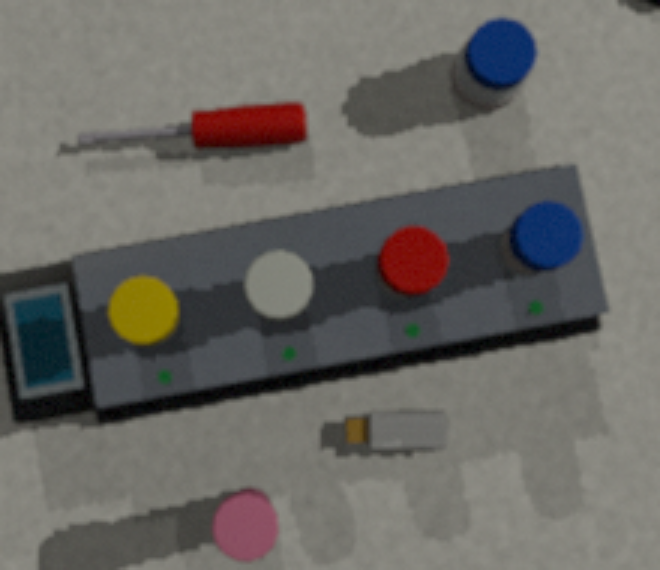

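The crop confirms four caps in one row: yellow, white, red and blue from left to right. Pitch is 69–70 mm and height 0.125, both matching the description. The jar and pink tube are outside the reader. Shutting the fingers and moving over to red.

```bash
python3 -m creep '[{"grip":-1,"tx":-2.6,"ty":-2.7},{"grip":-1,"tx":-2.6,"ty":-2.7},{"grip":-1,"tx":-2.6,"ty":-2.7},{"grip":-1,"tx":-2.6,"ty":-2.7},{"grip":-1,"tx":-2.6,"ty":-2.7},{"grip":-1,"tx":-2.6,"ty":-2.7},{"grip":-1,"tx":-2.6,"ty":-2.7},{"grip":-1,"tx":-2.6,"ty":-2.7}]' 20; python3 -m creep '[{"grip":-1,"tx":-2.6,"ty":-2.7},{"grip":-1,"tx":-2.6,"ty":-2.7},{"grip":-1,"tx":-2.6,"ty":-2.7},{"grip":-1,"tx":-2.6,"ty":-2.7},{"grip":-1,"tx":-2.6,"ty":-2.7},{"grip":-1,"tx":-2.6,"ty":-2.7},{"grip":-1,"tx":-2.6,"ty":-2.7},{"grip":-1}]'
cat > rel.py <<'E'
from plant import r
import numpy as np
from scipy.spatial.transform import Rotation as R
s=r.get_state();M=R.from_quat(s['eef_rot']).as_matrix()
print(s['clock'],s['tool_pos'].round(4),s['contact_force'].round(1),s['opening'])
for n,m in dict(red=[.5380,-.0648,.125],blue=[.5513,-.1333,.125],white=[.5256,.0033,.125]).items(): print(n,(M.T@(np.array(m)-s['tool_pos'])*100).round(2))
E
python3 rel.py
```

```text
0.1 [0.1592 0.6038 0.238 ] [ 0.3 -0.5  0.2] 0.997669886806176
red [-53.66 -54.98  11.39]
blue [-56.7  -61.27  11.4 ]
white [-50.73 -48.71  11.38]$[0]: bad value
$[0]: bad value
```

```bash
python3 -m creep '[{"grip":-1,"tx":-2.6,"ty":-2.7,"tz":0,"spin":0},{"grip":-1,"tx":-2.6,"ty":-2.7,"tz":0,"spin":0},{"grip":-1,"tx":-2.6,"ty":-2.7,"tz":0,"spin":0},{"grip":-1,"tx":-2.6,"ty":-2.7,"tz":0,"spin":0},{"grip":-1,"tx":-2.6,"ty":-2.7,"tz":0,"spin":0},{"grip":-1,"tx":-2.6,"ty":-2.7,"tz":0,"spin":0},{"grip":-1,"tx":-2.6,"ty":-2.7,"tz":0,"spin":0},{"grip":-1,"tx":-2.6,"ty":-2.7,"tz":0,"spin":0}]' 20;python3 rel.py
```

```text
clock: 0.77
tool_pos: [0.3058, 0.3406, 0.2386]
eef_rot: [0.128, 0.992, -0.0, -0.0]
contact_force: [1.1, 0.4, -0.2]
opening: 0.415
finger_force: 0.0
0.7667 [0.3058 0.3406 0.2386] [ 1.1  0.4 -0.2] 0.4149002863664707
red [-32.78 -33.29  11.37]
blue [-35.81 -39.58  11.37]
white [-29.84 -27.02  11.37]
```

```bash
python3 -m creep '[{"grip":-1,"tx":-2.6,"ty":-2.6,"tz":0,"spin":0},{"grip":-1,"tx":-2.6,"ty":-2.6,"tz":0,"spin":0},{"grip":-1,"tx":-2.6,"ty":-2.6,"tz":0,"spin":0},{"grip":-1,"tx":-2.6,"ty":-2.6,"tz":0,"spin":0},{"grip":-1,"tx":-2.6,"ty":-2.6,"tz":0,"spin":0},{"grip":-1,"tx":-2.6,"ty":-2.6,"tz":0,"spin":0},{"grip":-1,"tx":-2.6,"ty":-2.6,"tz":0,"spin":0},{"grip":-1,"tx":-2.6,"ty":-2.6,"tz":0,"spin":0}]';python3 rel.py
```

```text
clock: 1.43
tool_pos: [0.4539, 0.0865, 0.2386]
eef_rot: [0.129, 0.992, -0.0, -0.0]
contact_force: [1.2, 0.1, -0.2]
opening: 0.005
finger_force: 0.0
1.4333 [0.4539 0.0865 0.2386] [ 1.2  0.1 -0.2] 0.005264766165475938
red [-11.99 -12.48  11.35]
blue [-15.03 -18.77  11.35]
white [-9.06 -6.21 11.35]
```

```bash
python3 -m creep '[{"grip":-1,"tx":-2.5,"ty":-2.5,"tz":0,"spin":0},{"grip":-1,"tx":-2.5,"ty":-2.5,"tz":0,"spin":0},{"grip":-1,"tx":-2.5,"ty":-2.5,"tz":0,"spin":0},{"grip":-1,"tx":-2.5,"ty":-2.5,"tz":0,"spin":0},{"grip":-1,"tx":-2,"ty":-2.5,"tz":0,"spin":0},{"grip":-1,"tx":0,"ty":0,"tz":0,"spin":0},{"grip":-1,"tx":0,"ty":0,"tz":0,"spin":0}]';python3 rel.py
```

```text
clock: 2.02
tool_pos: [0.5376, -0.0653, 0.2381]
eef_rot: [0.131, 0.991, -0.0, -0.0]
contact_force: [0.6, 0.5, 0.2]
opening: 0.004
finger_force: 0.0
2.0167 [ 0.5376 -0.0653  0.2381] [0.6 0.5 0.2] 0.0035716150425309646
red [-0.03  0.06 11.31]
blue [-3.09 -6.21 11.31]
white [ 2.94  6.32 11.31]
```

```bash
python3 -m creep '[{"grip":-1,"tx":0,"ty":0,"tz":2.5,"spin":0},{"grip":-1,"tx":0,"ty":0,"tz":2.5,"spin":0},{"grip":-1,"tx":0,"ty":0,"tz":2.5,"spin":0},{"grip":-1,"tx":0,"ty":0,"tz":2,"spin":0},{"grip":-1,"tx":0,"ty":0,"tz":1,"spin":0},{"grip":-1,"tx":0,"ty":0,"tz":0.3,"spin":0},{"grip":-1,"tx":0,"ty":0,"tz":0,"spin":0}]';python3 rel.py
```

```text
clock: 2.6
tool_pos: [0.5372, -0.062, 0.1305]
eef_rot: [0.128, 0.992, 0.0, -0.001]
contact_force: [0.4, -0.1, -0.7]
opening: -0.0
finger_force: 0.0
2.6 [ 0.5372 -0.062   0.1305] [ 0.4 -0.1 -0.7] -9.002775931087856e-06
red [-0.15 -0.25  0.55]
blue [-3.17 -6.54  0.54]
white [2.78 6.02 0.55]
```

```bash
python3 -m creep '[{"grip":-1,"tx":0,"ty":0,"tz":0.2,"spin":0},{"grip":-1,"tx":0,"ty":0,"tz":0.2,"spin":0},{"grip":-1,"tx":0,"ty":0,"tz":0.2,"spin":0},{"grip":-1,"tx":0,"ty":0,"tz":0.2,"spin":0},{"grip":-1,"tx":0,"ty":0,"tz":0,"spin":0}]'
```

```text
clock: 3.02
tool_pos: [0.5382, -0.0631, 0.1231]
eef_rot: [0.129, 0.992, 0.0, 0.001]
contact_force: [0.5, -0.0, 1.4]
opening: 0.003
finger_force: 0.9
```

```bash
python3 -m creep '[{"grip":-1,"tx":0,"ty":0,"tz":0.2,"spin":0},{"grip":-1,"tx":0,"ty":0,"tz":0.2,"spin":0},{"grip":-1,"tx":0,"ty":0,"tz":0.2,"spin":0},{"grip":-1,"tx":0,"ty":0,"tz":0,"spin":0}]'
```

```text
clock: 3.35
tool_pos: [0.538, -0.0631, 0.1166]
eef_rot: [0.129, 0.992, 0.0, 0.0]
contact_force: [0.3, 0.5, 2.8]
opening: 0.013
finger_force: 1.4
```

```bash
python3 -m creep '[{"grip":-1,"tx":0,"ty":0,"tz":0.1,"spin":0},{"grip":-1,"tx":0,"ty":0,"tz":0.1,"spin":0},{"grip":-1,"tx":0,"ty":0,"tz":0,"spin":0},{"grip":-1,"tx":0,"ty":0,"tz":0,"spin":0}]'
```

```text
clock: 3.68
tool_pos: [0.538, -0.0631, 0.1147]
eef_rot: [0.129, 0.992, 0.0, 0.0]
contact_force: [0.4, 0.5, 3.6]
opening: 0.006
finger_force: 2.0
```

```bash
python3 -m creep '[{"grip":-1,"tx":0,"ty":0,"tz":-1,"spin":0},{"grip":-1,"tx":0,"ty":0,"tz":-2,"spin":0},{"grip":-1,"tx":-1,"ty":-2.1,"tz":0,"spin":0},{"grip":-1,"tx":-1,"ty":-2.1,"tz":0,"spin":0},{"grip":-1,"tx":-1,"ty":-2.1,"tz":0,"spin":0},{"grip":-1,"tx":0,"ty":0,"tz":0,"spin":0},{"grip":-1,"tx":0,"ty":0,"tz":0,"spin":0}]'; python3 rel.py
cat > caps.py <<'E'
from plant import optics
import cv2,numpy as np,sys
p,d=optics.snapshot("side");c=optics.get_calibration("side")
cv2.imwrite(f"pics/{sys.argv[1]}.png",p[:,:,::-1])
E=np.linalg.inv(c['extrinsics']);vv,uu=np.mgrid[:420,:560]
def cloud(d): return np.stack([(uu-c['cx'])/c['fx']*d,(vv-c['cy'])/c['fy']*d,d,np.ones_like(d)],-1)@E.T
A=cloud(np.load("pics/side0.npy"));B=cloud(d)
for n,x,y in[("yellow",.5135,.0722),("white",.5256,.0033),("red",.538,-.0648),("blue",.5513,-.1333)]:
    o=[]
    for P in(A,B):
        k=(np.hypot(P[...,0]-x,P[...,1]-y)<.014)&(P[...,2]>.09)&(P[...,2]<.135)
        o+=[round(float(np.percentile(P[k][:,2],90)),4) if k.sum()>5 else None,int(k.sum())]
    print(n,o)
E
python3 caps.py s1
```

```text
clock: 4.27
tool_pos: [0.5498, -0.1333, 0.1447]
eef_rot: [0.13, 0.991, -0.0, -0.001]
contact_force: [-0.4, -0.3, -0.9]
opening: 0.007
finger_force: 0.0
4.2667 [ 0.5498 -0.1333  0.1447] [-0.4 -0.3 -0.9] 0.007085562483441651
red [2.91 6.31 1.96]
blue [-0.14  0.04  1.97]
white [ 5.87 12.57  1.96]
yellow [0.126, 248, 0.1261, 246]
white [0.1262, 200, 0.1261, 194]
red [0.1263, 173, 0.1155, 133]
blue [0.1261, 140, 0.1261, 161]
```

View pics/s1.png

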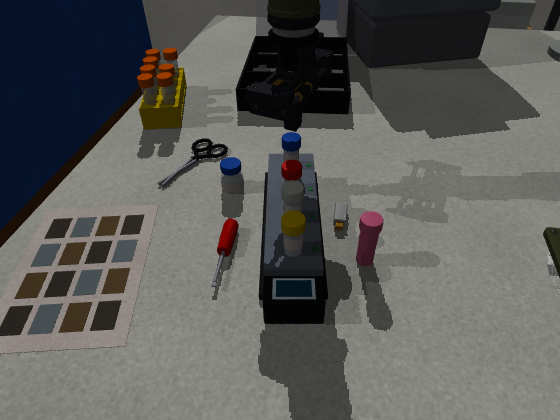

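Red has sunk 10.8 mm (cap at (292,168)). Yellow, white and blue haven't moved. The hand is over blue (291,142). Same press there.

```bash
python3 -m creep '[{"grip":-1,"tx":0,"ty":0,"tz":1,"spin":0},{"grip":-1,"tx":0,"ty":0,"tz":0.4,"spin":0},{"grip":-1,"tx":0,"ty":0,"tz":0.2,"spin":0},{"grip":-1,"tx":0,"ty":0,"tz":0.2,"spin":0},{"grip":-1,"tx":0,"ty":0,"tz":0.2,"spin":0},{"grip":-1,"tx":0,"ty":0,"tz":0.2,"spin":0},{"grip":-1,"tx":0,"ty":0,"tz":0,"spin":0}]'
```

```text
clock: 4.9
tool_pos: [0.5506, -0.1313, 0.1226]
eef_rot: [0.128, 0.992, 0.0, -0.0]
contact_force: [0.6, -0.0, 0.3]
opening: 0.004
finger_force: 0.2
```

```bash
python3 -m creep '[{"grip":-1,"tx":0,"ty":0,"tz":0.2,"spin":0},{"grip":-1,"tx":0,"ty":0,"tz":0.2,"spin":0},{"grip":-1,"tx":0,"ty":0,"tz":0.2,"spin":0},{"grip":-1,"tx":0,"ty":0,"tz":0.2,"spin":0},{"grip":-1,"tx":0,"ty":0,"tz":0,"spin":0},{"grip":-1,"tx":0,"ty":0,"tz":0,"spin":0}]'
```

```text
clock: 5.4
tool_pos: [0.5506, -0.1316, 0.1146]
eef_rot: [0.128, 0.992, 0.0, 0.0]
contact_force: [-1.2, -0.0, 2.6]
opening: 0.004
finger_force: 1.3
```

```bash
python3 -m creep '[{"grip":-1,"tx":0,"ty":0,"tz":-1,"spin":0},{"grip":-1,"tx":0,"ty":0,"tz":-2,"spin":0},{"grip":-1,"tx":1.5,"ty":3.1,"tz":0,"spin":0},{"grip":-1,"tx":1.5,"ty":3.1,"tz":0,"spin":0},{"grip":-1,"tx":1.5,"ty":3.1,"tz":0,"spin":0},{"grip":-1,"tx":1.5,"ty":3.1,"tz":0,"spin":0},{"grip":-1,"tx":0,"ty":0,"tz":0,"spin":0},{"grip":-1,"tx":0,"ty":0,"tz":0,"spin":0}]'; python3 rel.py; python3 caps.py s2
```

```text
clock: 6.07
tool_pos: [0.5241, 0.006, 0.1452]
eef_rot: [0.126, 0.992, 0.0, 0.0]
contact_force: [0.4, -0.8, 0.3]
opening: 0.007
finger_force: 0.0
6.0667 [0.5241 0.006  0.1452] [ 0.4 -0.8  0.3] 0.0071074964925663805
red [-3.12 -6.5   2.01]
blue [ -6.12 -12.8    2.01]
white [-0.22 -0.22  2.02]
yellow [0.126, 248, 0.1262, 248]
white [0.1262, 200, 0.1262, 197]
red [0.1263, 173, None, 0]
blue [0.1261, 140, None, 0]
```

```bash
sed -e 's/"side"/"top"/g;s/side0/top0/' caps.py > capst.py; python3 capst.py t2
```

```text
yellow [0.1263, 269, None, 0]
white [0.1262, 269, None, 0]
red [0.1261, 262, None, 0]
blue [0.1261, 266, None, 0]
```

Both views of red and blue are blocked by the hand. Raising briefly to verify blue before tapping white.

```bash
python3 -m creep '[{"grip":-1,"tx":0,"ty":0,"tz":-3,"spin":0},{"grip":-1,"tx":0,"ty":0,"tz":-3,"spin":0},{"grip":-1,"tx":0,"ty":0,"tz":-3,"spin":0},{"grip":-1,"tx":-0.2,"ty":-0.2,"tz":-3,"spin":0},{"grip":-1,"tx":0,"ty":0,"tz":0,"spin":0}]'; python3 rel.py; python3 caps.py s3
```

```text
clock: 6.58
tool_pos: [0.5293, -0.0014, 0.27]
eef_rot: [0.131, 0.991, 0.001, 0.005]
contact_force: [0.4, 0.7, 0.9]
opening: 0.002
finger_force: 0.0
6.5833 [ 0.5293 -0.0014  0.27  ] [0.4 0.7 0.9] 0.001595745601312935
red [-2.34 -5.93 14.51]
blue [ -5.4  -12.2   14.53]
white [ 0.62  0.32 14.5 ]
yellow [0.126, 248, 0.1262, 253]
white [0.1262, 200, 0.1261, 203]
red [0.1263, 173, 0.1155, 138]
blue [0.1261, 140, 0.1151, 118]
```

Red is down 10.8 mm and blue 11 mm. Now white.

```bash
python3 -m creep '[{"grip":-1,"tx":0,"ty":0,"tz":3,"spin":0},{"grip":-1,"tx":0,"ty":0,"tz":3,"spin":0},{"grip":-1,"tx":0,"ty":0,"tz":3,"spin":0},{"grip":-1,"tx":0,"ty":0,"tz":2.5,"spin":0},{"grip":-1,"tx":0,"ty":0,"tz":1,"spin":0},{"grip":-1,"tx":0,"ty":0,"tz":0.5,"spin":0},{"grip":-1,"tx":0,"ty":0,"tz":0,"spin":0},{"grip":-1,"tx":0,"ty":0,"tz":0,"spin":0}]'; python3 rel.py
```

```text
clock: 7.3
tool_pos: [0.5261, 0.0007, 0.1352]
eef_rot: [0.129, 0.992, 0.0, 0.0]
contact_force: [-0.1, 1.3, 0.8]
opening: 0.006
finger_force: 0.0
7.3 [0.5261 0.0007 0.1352] [-0.1  1.3  0.8] 0.005520159577882126
red [-2.82 -6.03  1.03]
blue [ -5.86 -12.32   1.03]
white [0.12 0.23 1.02]
```

```bash
python3 -m creep '[{"grip":-1,"tx":0,"ty":0.2,"tz":0.5,"spin":0},{"grip":-1,"tx":0,"ty":0,"tz":0.2,"spin":0},{"grip":-1,"tx":0,"ty":0,"tz":0.2,"spin":0},{"grip":-1,"tx":0,"ty":0,"tz":0.2,"spin":0},{"grip":-1,"tx":0,"ty":0,"tz":0.2,"spin":0},{"grip":-1,"tx":0,"ty":0,"tz":0,"spin":0}]'
```

```text
clock: 7.8
tool_pos: [0.5264, 0.0031, 0.1218]
eef_rot: [0.128, 0.992, 0.0, 0.0]
contact_force: [-0.2, -0.7, 0.9]
opening: 0.004
finger_force: 0.6
```

```bash
python3 -m creep '[{"grip":-1,"tx":0,"ty":0,"tz":0.2,"spin":0},{"grip":-1,"tx":0,"ty":0,"tz":0.2,"spin":0},{"grip":-1,"tx":0,"ty":0,"tz":0.2,"spin":0},{"grip":-1,"tx":0,"ty":0,"tz":0.1,"spin":0},{"grip":-1,"tx":0,"ty":0,"tz":0,"spin":0},{"grip":-1,"tx":0,"ty":0,"tz":0,"spin":0}]'
```

```text
clock: 8.3
tool_pos: [0.5263, 0.003, 0.1146]
eef_rot: [0.129, 0.992, 0.0, 0.0]
contact_force: [2.0, 0.2, 2.9]
opening: 0.006
finger_force: 1.4
```

```bash
python3 -m creep '[{"grip":-1,"tx":0,"ty":0,"tz":-1,"spin":0},{"grip":-1,"tx":0,"ty":0,"tz":-2,"spin":0},{"grip":-1,"tx":0,"ty":0,"tz":-3,"spin":0},{"grip":-1,"tx":0,"ty":0,"tz":-3,"spin":0},{"grip":-1,"tx":0,"ty":0,"tz":-3,"spin":0},{"grip":-1,"tx":0,"ty":0,"tz":-3,"spin":0},{"grip":-1,"tx":0,"ty":0,"tz":0,"spin":0},{"grip":-1,"tx":0,"ty":0,"tz":0,"spin":0}]'; python3 caps.py s4
```

```text
clock: 8.97
tool_pos: [0.5267, 0.0029, 0.2664]
eef_rot: [0.129, 0.992, 0.0, 0.002]
contact_force: [0.1, -0.7, -0.2]
opening: 0.002
finger_force: 0.0
yellow [0.126, 248, 0.1263, 250]
white [0.1262, 200, 0.1156, 166]
red [0.1263, 173, 0.1153, 147]
blue [0.1261, 140, 0.115, 115]
```

View pics/s4.png

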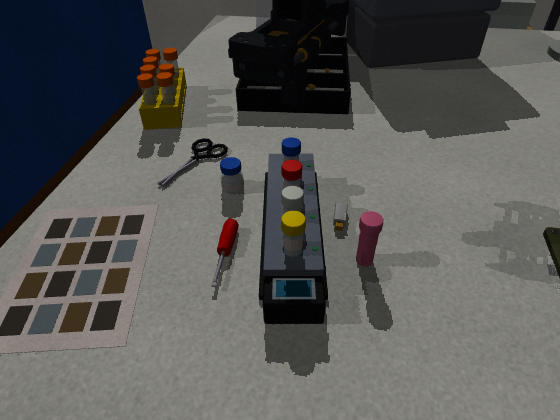

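White (292,195), red (292,169) and blue (291,147) are each down about 11 mm. Yellow (293,222) is still up, the jar, connector and driver haven't moved, and the hand is clear.

```bash
python3 -c "
from plant import workorder
print(workorder.finish_job())"
```

```text
the job is handed in; nothing more can be done
None
```

The red, blue and white tubes were tapped down in that order, each about 11 mm. The yellow tube is still up, the jar, connector and screwdriver were not disturbed, the hand is clear, and the job was handed in at about 9 s (no verdict was returned).

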